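Clamp a brass bar upright in the bench vice for filing

TASK

The blue-dyed end of the square brass bar has to be filed next. Pick the bar up near its blue end and, still holding it, press it against the vice so that it swings round in your grip until the blue end points up; stand it upright on the bed of the vice between the open jaws and let go. Then push the sliding jaw, whose screw is released, up against the bar so that it is nipped squarely and upright between both jaws, and leave the other tools where they lie.

Things in the scene. Friction and masses are not known exactly. Their poses are not given: they have to be found in the camera images.
- bar: Loose square brass bar, 20 x 20 x 100 mm, about 0.25 kg, lying flat on the worktop. Origin at its centre (10 mm up while it lies flat). Its x axis runs along the bar towards the blue end; y and z are square to its long faces. The last 22 mm at the +x end are painted with blue dye. A grip of 20 to 40 N holds it level, yet lets it turn between flat pads when its end is pushed with 5 to 15 N.
- bar_top (a point): Centre of the bar's blue end face, 50 mm from the bar's centre along +x of the bar.
- bar_foot (a point): Centre of the bar's plain end face, 50 mm from the bar's centre along -x of the bar. This end stands on the vice bed at the end.
- vice: Small green vice fixed to the worktop on the robot's right; position and yaw vary. Origin under the vice, on the worktop. Its x axis points from the tommy bar and sliding jaw to the fixed jaw, away from the robot; z up. In its frame, mm: base plate x -50 to 100, y -34 to 36, z 0 to 12; nut block in front of the sliding jaw x -50 to -30, y -27 to 29, z 12 to 36. All rigid.
- vice_bed (a point): Fixed point on the vice bed (top face of the base plate, 12 mm above the worktop) midway along the jaws, 39 mm along x from the vice's origin and 10 mm in front of the fixed jaw's pad face. A bar that stands against that pad has its foot centre here.
- vice_side (a point): Point in the middle of the fixed jaw's left side face (its +y side), at half height. The fixed jaw is a solid block 36 mm along the vice's x, 56 mm along y, its top 52 mm above the worktop; the base plate makes a 7 mm wide ledge, 12 mm high, along the foot of this face. The hardened pad in front of the jaw covers 30 to 51 mm above the worktop.
- vice_jaw (a joint): Slide of the nearer jaw along the vice's x axis, in m: 0 is as far shut as it goes, 0.022 fully open. The clear gap between the jaws' pads is 0.0153 + this value. It starts at 0.015 to 0.022, stays where it is left, and slides against about 6 N of friction: the screw is disengaged, so push the jaw block from behind towards the fixed jaw. With the bar nipped squarely it reads about 0.0047.
- vice_jaw_back (a point): Point on the sliding jaw's rear face, the one towards the tommy bar and the robot, where it is pushed: midway across the jaw, 44 mm above the worktop; it moves with the jaw. That face is 54 mm wide, reaches 51 mm above the worktop, and below 36 mm it is covered by the nut block. The jaw block and its pad are 40 mm thick along x.
- file: Bystander: half-round file with a wooden handle, 241 mm long, 24 mm high, lying behind the work. Origin at the centre of its underside.
- brush: Bystander: flat brush with a red handle, 146 x 27 x 10 mm, lying near the front edge of the worktop. Origin at the centre of its underside.
- calliper: Bystander: vernier calliper, 200 x 64 x 8 mm, lying at the back. Origin at the centre of its underside.
- oil_can: Bystander: red thumb oil can, 68 mm across, 118 mm high, standing at the back. Origin at the centre of its underside.
- bench_block: Bystander: round steel bench block, 64 mm across, 22 mm high, at the back behind the vice. Origin at the centre of its underside.
- tape_roll: Bystander: roll of masking tape, 98 mm across, 19 mm high, at the back. Origin at the centre of its underside.

How it is judged:
By the outcome, as a careful person would: the job done as asked, in the order asked, and still so for the second after the job is handed in, with the robot touching nothing.
It also fails if it takes over 70 s, if anything falls off the work surface, if the arm or the gripper's body presses on something with over 40 N, if the wrist force passes 120 N, or if a joint passes its speed limit or range.

ROBOT

A 6-joint arm with a two-finger parallel gripper is mounted at the origin on a cart in front of the work surface, level with it; the furniture and walls round the work are solid. World frame = base frame: x ahead of the robot, y to its left, z up, the work surface at z = 0. Lengths are in mm, angles in degrees, forces in N, time in s.
With the tool pointing down it reaches from about 350 to 975 mm from the base axis. Payload 4.9 kg.
Tool frame: the origin (TCP) lies at the very end of the fingers, on their centre line; the grasp point (between the pads) lies 19 mm behind it; z points along the fingers, y is the direction in which the jaws open and shut (so a half turn about z gives the same grasp; the last joint's range is limited). The gripper opens to 85 mm and grips with 20 to 120 N. Pads are 22 mm wide; open, the fingers measure 114 mm over their backs; the gripper's body (76 mm by 85 mm) begins 54 mm behind the grasp point. The pads swing forward as they close: fully open they stand 13 mm farther back than shut.
Start: joints at [-71.161, 3.019, 92.412, -0, 84.569, -6.818], TCP at [270.607, -563.359, 231.304] pointing down, gripper open.
Joint ranges: [-172.51, 172.51], [-57.92, 126.97], [3.15, 148.05], [-58.71, 238.71], [5.1, 150.11], [-179.66, 179.66]. Speed limits (degrees/s): [147.25, 147.25, 180, 180, 180, 180].

INTERFACE

Orientations are given as a 3x3 rotation matrix whose columns are the frame's x, y, z axes.
In Python, from plant import bot gives the robot as it stands. Calls block until the motion is done:
- bot.move_to(position, orientation): joint-space move of the TCP to a pose.
- bot.servo_line(position, ori=None, speed=150): straight line of the TCP; ori=None keeps the orientation; speed is the mean speed in mm/s.
- bot.goto_joints(angles): joint-space move.
- bot.ungrasp() and bot.grasp(strength=None): open the fingers fully, or close them until they stop; strength is the grip in N (None keeps the last).
- bot.sleep(seconds).
- bot.solve_ik(position, orientation): joint angles nearest the present ones, or None.
- bot.snapshot(name): name is "side" or "top"; returns a dict with "img" (480x640x3 uint8, red, green, blue), "fx", "fy", "cx", "cy" (pixels), "rvec" (rotation vector, rad) and "tvec" (3), from world to camera coordinates, as OpenCV has them. Camera axes: x right, y down, z forward; pixel columns grow to the right and rows downward; lengths in mm; the calibration is good to about 2 mm. A picture is of the moment at which its call begins. There is no depth.
A pose or a line that the arm cannot do raises bot.PlanningError and nothing moves.
- bot.sign_off(): hands the job in, once; it reports no verdict.
Readings, each from a call of its own:
- bot.get_t(): time.
- bot.get_q(): joint angles.
- bot.get_qvel(): joint speeds.
- bot.get_tau(): joint torques, N m.
- bot.get_tool_pos(): TCP position.
- bot.get_tcp_rot(): TCP orientation.
- bot.get_ft_force(): force on the tool from outside, world axes, zero at the start.
- bot.get_moment(): the same for the moment, N m.
- bot.get_gripper_width(): finger opening in mm.
Only numpy, scipy, OpenCV 4.12 (cv2) and the standard library are available. Lean on these libraries where they do the work, as an engineer would, in place of code of your own. Each camera call takes 0.05 s, during which the arm holds its last target.

## Working session

There is one attempt and no reset: what is moved stays moved. The work goes in short steps, each a Python script; the robot and the scene stay as the last script left them, time stands still between calls to the robot, and variables do not carry over. Pictures are saved under pics/ and viewed, and the job is handed in when it is done.

```bash
ls; mkdir -p pics
cat > h.py <<'E'
import numpy as np, cv2
from plant import bot
def snap(name,fn):
    s=bot.snapshot(name); cv2.imwrite('pics/'+fn,s['img'][:,:,::-1]); 
    np.savez('pics/'+fn+'.npz',**s); return s
def cam(s):
    R,_=cv2.Rodrigues(np.array(s['rvec'],float)); return R,np.array(s['tvec'],float).reshape(3)
def ray(s,u,v,z):
    R,t=cam(s); d=R.T@np.array([(u-float(s['cx']))/float(s['fx']),(v-float(s['cy']))/float(s['fy']),1]); c=-R.T@t
    return c+d*(z-c[2])/d[2]
def proj(s,P):
    R,t=cam(s); p=R@np.array(P,float)+t; return np.array([s['fx']*p[0]/p[2]+s['cx'],s['fy']*p[1]/p[2]+s['cy']])
E
python3 - <<'E'
from h import *
for n in('top','side'):
    s=snap(n,n+'0.png'); R,t=cam(s); print(n,s['fx'],-R.T@t,R[2])
print(bot.get_t(),bot.get_tcp_rot())
E
```

```text
pics
top 488.1122344224244 [ 515.19115402 -146.54556824 1067.58010474] [ 0.07369307  0.00346475 -0.99727495]
side 511.0462629265154 [240.0119082  665.34342525 738.55430312] [ 0.30758001 -0.72287688 -0.61874353]
0.1 [[ 9.01412252e-01  4.32961398e-01 -6.17146416e-04]
 [ 4.32961781e-01 -9.01410489e-01  1.79620046e-03]
 [ 2.21383210e-04 -1.88631791e-03 -9.99998196e-01]]
```

View pics/top0.png

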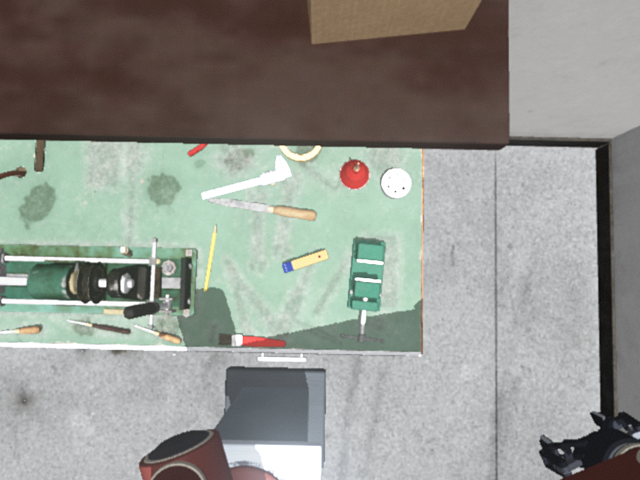

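View pics/side0.png

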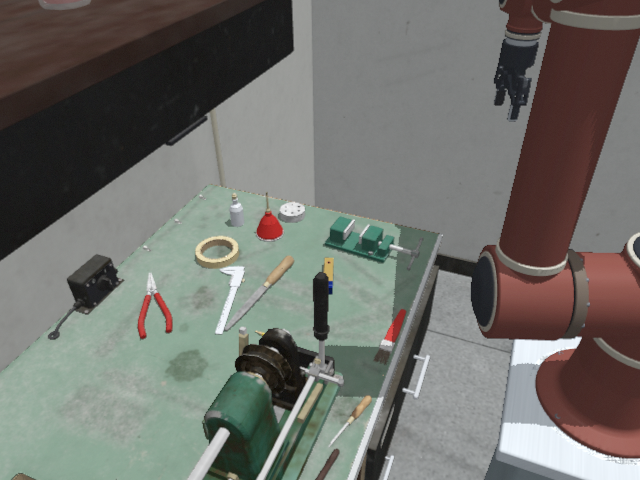

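The top view shows the bar at about (305,261) with its blue end on the left (288,267), and the vice at (367,273) with its tommy bar towards the robot. A shelf overhangs the back. Next I'll zoom in.

Run:
```python
import cv2
a=cv2.imread('pics/top0.png')[225:350,270:400]; cv2.imwrite('pics/z1.png',cv2.resize(a,None,fx=4.8,fy=4.8,interpolation=cv2.INTER_CUBIC)[:600])
b=cv2.imread('pics/side0.png')[205:305,310:430]; cv2.imwrite('pics/z2.png',cv2.resize(b,None,fx=6,fy=6,interpolation=cv2.INTER_CUBIC))
```

```text
(no output)
```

View pics/z1.png

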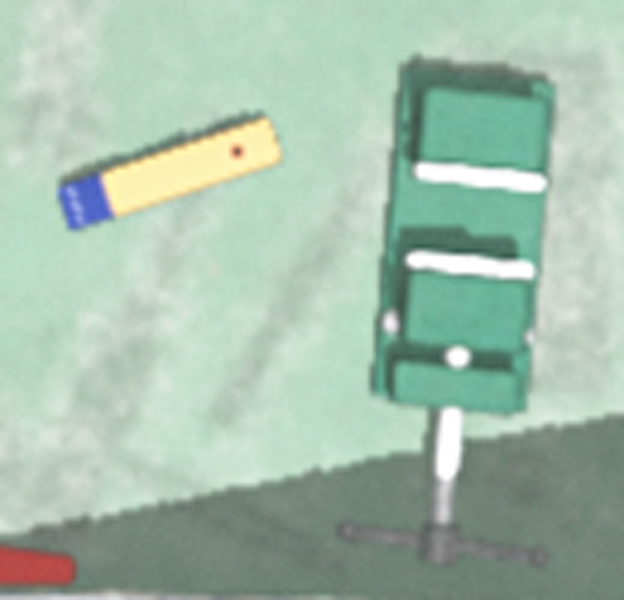

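View pics/z2.png

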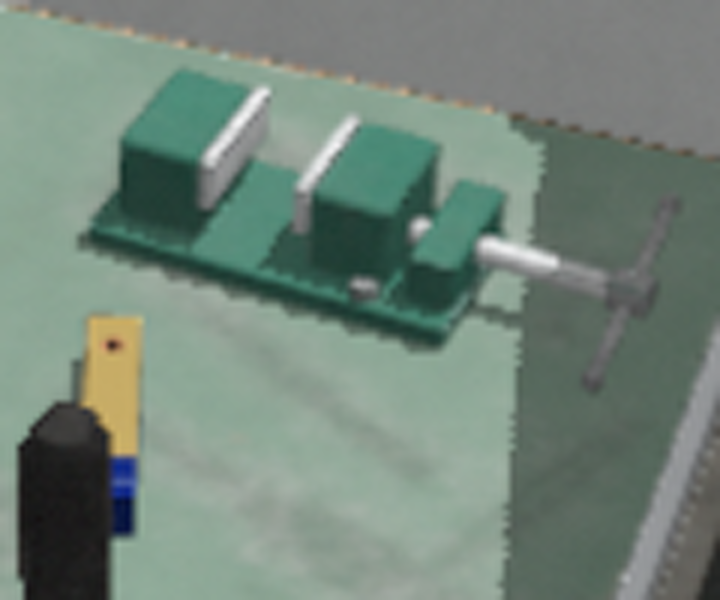

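```bash
cat > fit.py <<'E'
from h import *
from scipy.optimize import least_squares
T=dict(np.load('pics/top0.png.npz')); S=dict(np.load('pics/side0.png.npz'))
def z1(u,v): return np.array([270+(u+.5)/4.8-.5,225+(v+.5)/4.8-.5])
def z2(u,v): return np.array([310+(u+.5)/6-.5,205+(v+.5)/6-.5])
def pose(p,P):
    c,s=np.cos(p[2]),np.sin(p[2]); return np.array([p[0]+c*P[0]-s*P[1],p[1]+s*P[0]+c*P[1],P[2]])
bar=[(T,z1(58,187),(50,10,20)),(T,z1(75,230),(50,-10,20)),(T,z1(267,113),(-50,10,20)),(T,z1(283,160),(-50,-10,20))]
# vice
vt=[(T,z1(403,62),(100,36,12)),(T,z1(554,80),(100,-34,12)),(T,z1(373,393),(-50,36,12)),
 (T,z1(415,179),(49,29,51)),(T,z1(545,190),(49,-27,51)),(T,z1(390,402),(-50,29,36)),(T,z1(524,412),(-50,-27,36))]
vs=[(S,z2(85,235),(100,36,12)),(S,z2(435,343),(-50,36,12)),(S,z2(200,160),(49,29,51)),(S,z2(265,90),(49,-27,51))]
def fit(o,x0):
    # bar y sign: both handled by caller
    f=lambda p:np.concatenate([proj(s,pose(p,P))-q for s,q,P in o])
    r=least_squares(f,x0); return r.x,f(r.x).reshape(-1,2)
def show(n,r): print(n,np.round(r[0][:2],1),round(np.degrees(r[0][2]),2)); print(np.round(r[1],1).tolist())
if __name__=='__main__':
    bar2=[(s,q,(P[0],-P[1],P[2])) for s,q,P in bar]
    show('bar',fit(bar2,[450,-150,1.9]))
    x0=[450,-300,-.1]
    show('vt',fit(vt,x0)); show('vs',fit(vs,x0)); show('both',fit(vt+vs,x0))
E
python3 fit.py
```

```text
bar [ 542.8 -115.6] 110.35
[[-0.1, 0.2], [-0.6, 0.1], [0.5, 0.4], [0.2, -0.6]]
vt [ 492.  -247.7] -4.05
[[-0.1, 0.4], [0.7, -0.4], [0.1, 0.8], [-0.1, -0.7], [-0.3, -0.5], [0.5, 0.0], [-0.8, 0.5]]
vs [ 490.5 -241.1] -5.79
[[-1.3, -1.6], [0.1, -0.9], [0.8, 1.8], [0.4, 0.8]]
both [ 492.  -246.8] -4.2
[[-0.4, 0.3], [0.3, -0.3], [-0.4, 0.8], [-0.4, -0.7], [-0.7, -0.5], [0.0, 0.0], [-1.3, 0.5], [-1.2, -2.4], [0.8, -2.8], [1.2, 0.7], [0.1, -0.4]]
```

```bash
sed -i 's/(S,z2(85,235),(100,36,12)),(S,z2(435,343),(-50,36,12))/(S,z2(80,240),(100,36,0)),(S,z2(435,347),(-50,36,0))/' fit.py; python3 fit.py
cat > ov.py <<'E'
from fit import *
p=fit(vt+vs,[450,-300,-.1])[0]; print(p)
for s,off,f,n,src in((T,(270,225),4.8,'o1','top0'),(S,(310,205),6,'o2','side0')):
    im=cv2.imread(f'pics/{src}.png')[off[1]:off[1]+125,off[0]:off[0]+130]; im=cv2.resize(im,None,fx=f,fy=f,interpolation=cv2.INTER_CUBIC)[:600,:800]
    def box(x0,x1,y0,y1,za,zb,c):
        for z in(za,zb):
            q=[((proj(s,pose(p,(x,y,z)))-off+.5)*f-.5).astype(int) for x,y in((x0,y0),(x1,y0),(x1,y1),(x0,y1))]
            cv2.polylines(im,[np.array(q)],True,c,1)
    box(-50,100,-34,36,0,12,(0,0,255)); box(49,53,-27,29,30,51,(255,0,0)); box(-50,-30,-27,29,12,36,(0,255,255))
    for g in (.015,.022):
        xf=49-15.3-g*1000; box(xf-40,xf,-26,28,36,51,(255,0,255) if g<.02 else (0,0,0))
    cv2.imwrite(f'pics/{n}.png',im)
E
python3 ov.py
```

```text
bar [ 542.8 -115.6] 110.35
[[-0.1, 0.2], [-0.6, 0.1], [0.5, 0.4], [0.2, -0.6]]
vt [ 492.  -247.7] -4.05
[[-0.1, 0.4], [0.7, -0.4], [0.1, 0.8], [-0.1, -0.7], [-0.3, -0.5], [0.5, 0.0], [-0.8, 0.5]]
vs [ 493.1 -247.8] -4.85
[[-0.6, 0.2], [-0.2, 0.4], [0.8, 0.2], [-0.1, -0.8]]
both [ 492.4 -247.7] -4.23
[[0.1, 0.2], [0.8, -0.5], [-0.0, 0.6], [0.0, -0.9], [-0.3, -0.7], [0.4, -0.2], [-0.9, 0.3], [-0.3, 0.6], [0.4, 0.4], [1.1, 0.4], [0.0, -0.7]]
[ 4.92387643e+02 -2.47696757e+02 -7.37563138e-02]
```

View pics/o1.png

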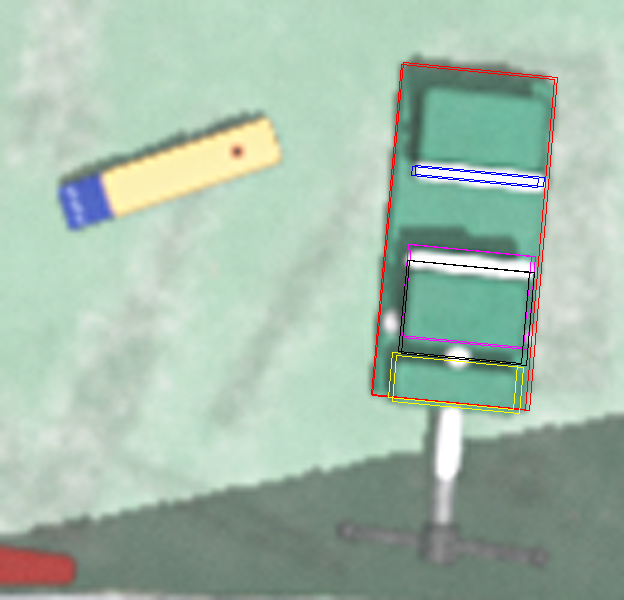

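View pics/o2.png

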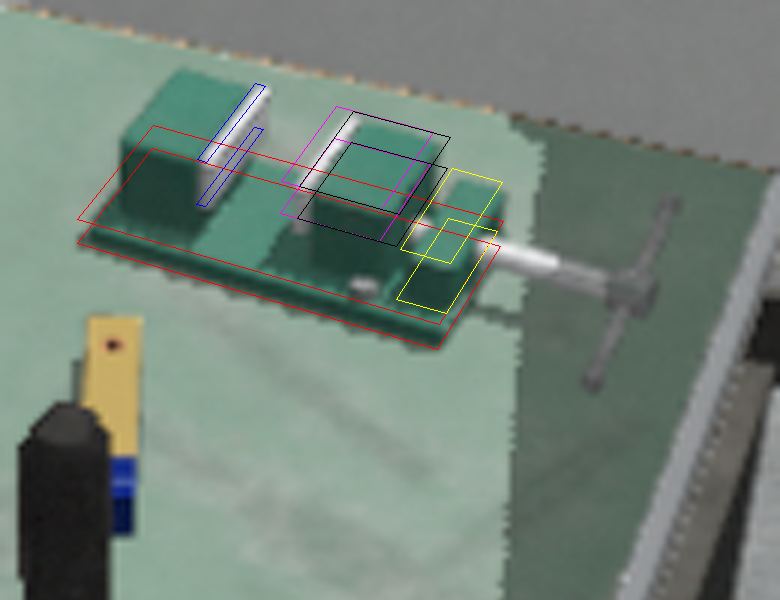

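The overlay fits the base, pad and nut block to about 1 px, and both cameras agree on the vice pose. The jaw is open about 0.019. Next I'll plan the poses and check that they are reachable.

```bash
cat > plan.py <<'E'
from h import *
from scipy.spatial.transform import Rotation as Ro
VP=np.array([492.4,-247.7]); VY=-4.2
BP=np.array([542.8,-115.6]); BY=110.35
RV=Ro.from_euler('z',VY,degrees=True).as_matrix()
def V(p): return RV@np.array(p,float)+np.array([VP[0],VP[1],0])
def toV(p): return RV.T@(np.array(p,float)-np.array([VP[0],VP[1],0]))
EPS=-1   # blue dir = EPS*tool x
HB=8.0   # bar axis this far behind TCP
def Rdown(blue):
    x=EPS*np.array([blue[0],blue[1],0]); x/=np.linalg.norm(x); z=np.array([0,0,-1.]); return np.c_[x,np.cross(z,x),z]
b=np.array([np.cos(np.radians(BY)),np.sin(np.radians(BY)),0])
RG=Rdown(b); G0=np.array([*BP,0])+30*b
def Rpress(al): return RV@Ro.from_euler('x',al,degrees=True).as_matrix()@Rdown([0,1,0])
def press(th,al,zc,over,xv=71,ywall=29):
    t=np.radians(th); u=80*np.cos(t)+10*np.sin(t)-over; z=zc+80*np.sin(t)-10*np.cos(t)
    R=Rpress(al); return V([xv,ywall+u,z])+HB*R[:,2],R
E
python3 - <<'E'
import plan
from plan import *
for e in(1,-1):
    plan.EPS=e; RG=plan.Rdown(b)
    f=lambda p,R:(lambda q:None if q is None else np.round(q,0).tolist())(bot.solve_ik(p,R))
    print(e,f(G0+[0,0,2],RG)); 
    for a in [(0,45,25,0),(45,45,25,-20),(60,45,25,0),(90,45,30,0),(90,0,30,0)]: print(f(*press(*a)))
    print('place',f(V([38,1,84]),Rpress(0)))
    for tilt in(0,20):
      for k in(0,90,180,270):
        R=RV@Ro.from_euler('y',tilt,degrees=True).as_matrix()@Ro.from_euler('z',k,degrees=True).as_matrix()@np.diag([1,-1,-1.]); print(tilt,k,f(V([-45,1,42]),R),f(V([-20,1,42]),R),R[:,2])
E
```

```text
1 [-17.0, 6.0, 113.0, -0.0, 61.0, -38.0]Traceback (most recent call last):
  File "<stdin>", line 7, in <module>
  File "plan.py", line 17, in press
    R=Rpress(al); return V([xv,ywall+u,z])+HB*R[:,2],R
  File "plan.py", line 14, in Rpress
    def Rpress(al): return RV@Ro.from_euler('x',al,degrees=True).as_matrix()@Rdown([0,1,0])
                                                                             ~~~~~^^^^^^^^^
  File "plan.py", line 11, in Rdown
    x=EPS*np.array([blue[0],blue[1],0]); x/=np.linalg.norm(x); z=np.array([0,0,-1.]); return np.c_[x,np.cross(z,x),z]
                                         ^^^^^^^^^^^^^^^^^^^^
numpy._core._exceptions._UFuncOutputCastingError: Cannot cast ufunc 'divide' output from dtype('float64') to dtype('int64') with casting rule 'same_kind'
```

```bash
sed -i 's/x\/=np.linalg.norm(x)/x=x\/np.linalg.norm(x)/' plan.py
python3 - <<'E'
import plan
from plan import *
for e in(1,-1):
    plan.EPS=e; RG=plan.Rdown(b)
    f=lambda p,R:(lambda q:None if q is None else np.round(q,0).tolist())(bot.solve_ik(p,R))
    print(e,f(G0+[0,0,2],RG)); 
    for a in [(0,45,25,0),(45,45,25,-20),(60,45,25,0),(90,45,30,0),(90,0,30,0)]: print(f(*press(*a)))
    print('place',f(V([38,1,84]),Rpress(0)))
for tilt in(0,20):
      for k in(0,90,180,270):
        R=RV@Ro.from_euler('y',tilt,degrees=True).as_matrix()@Ro.from_euler('z',k,degrees=True).as_matrix()@np.diag([1,-1,-1.]); print(tilt,k,f(V([-45,1,42]),R),f(V([-20,1,42]),R),np.round(R[:,2],2))
E
```

```text
1 [-17.0, 6.0, 113.0, -0.0, 61.0, -38.0]
[-38.0, 26.0, 97.0, 36.0, 87.0, -46.0]
[-37.0, 21.0, 97.0, 36.0, 91.0, -42.0]
[-40.0, 21.0, 95.0, 35.0, 93.0, -43.0]
[-43.0, 22.0, 92.0, 34.0, 97.0, -44.0]
[-28.0, 7.0, 101.0, -0.0, 72.0, -24.0]
place [-32.0, 6.0, 104.0, -0.0, 70.0, -28.0]
-1 [-17.0, 6.0, 113.0, -0.0, 61.0, 142.0]
[-38.0, 26.0, 97.0, 36.0, 87.0, 134.0]
[-37.0, 21.0, 97.0, 36.0, 91.0, 138.0]
[-40.0, 21.0, 95.0, 35.0, 93.0, 137.0]
[-43.0, 22.0, 92.0, 34.0, 97.0, 136.0]
[-28.0, 7.0, 101.0, -0.0, 72.0, 156.0]
place [-32.0, 6.0, 104.0, -0.0, 70.0, 152.0]
0 0 [-37.0, -1.0, 116.0, -0.0, 65.0, 57.0] [-35.0, 2.0, 113.0, -0.0, 65.0, 59.0] [ 0.  0. -1.]
0 90 [-37.0, -1.0, 116.0, -0.0, 65.0, -33.0] [-35.0, 2.0, 113.0, -0.0, 65.0, -31.0] [ 0.  0. -1.]
0 180 [-37.0, -1.0, 116.0, -0.0, 65.0, -123.0] [-35.0, 2.0, 113.0, -0.0, 65.0, -121.0] [ 0.  0. -1.]
0 270 [-37.0, -1.0, 116.0, -0.0, 65.0, 147.0] [-35.0, 2.0, 113.0, -0.0, 65.0, 149.0] [ 0.  0. -1.]
20 0 [-32.0, 12.0, 104.0, -9.0, 82.0, 65.0] [-31.0, 14.0, 101.0, -9.0, 83.0, 66.0] [-0.34  0.03 -0.94]
20 90 [-32.0, 12.0, 104.0, -9.0, 82.0, -25.0] [-31.0, 14.0, 101.0, -9.0, 83.0, -24.0] [-0.34  0.03 -0.94]
20 180 [-32.0, 12.0, 104.0, -9.0, 82.0, -115.0] [-31.0, 14.0, 101.0, -9.0, 83.0, -114.0] [-0.34  0.03 -0.94]
20 270 [-32.0, 12.0, 104.0, -9.0, 82.0, 155.0] [-31.0, 14.0, 101.0, -9.0, 83.0, 156.0] [-0.34  0.03 -0.94]
```

```bash
sed -i 's/^EPS=-1/EPS=1/' plan.py
python3 - <<'E'
from plan import *
bot.move_to(G0+[0,0,110],RG)
bot.servo_line(G0+[0,0,2],speed=120)
print(bot.get_ft_force())
bot.grasp(30); print('w',bot.get_gripper_width(),bot.get_ft_force())
bot.servo_line(G0+[0,0,150],speed=150)
print('w',bot.get_gripper_width(),bot.get_ft_force(),bot.get_t())
snap('top','t1.png');snap('side','s1.png')
for n,w in(('t1',(230,200,140,105)),('s1',(270,160,160,120))):
    x,y,a,c=w; cv2.imwrite(f'pics/{n}z.png',cv2.resize(cv2.imread(f'pics/{n}.png')[y:y+c,x:x+a],None,fx=5,fy=5))
E
```

```text
[ 1.05176774 -1.01029061  0.55390971]
w 19.173032641007463 [-1.44794801 -0.20320079  4.27315152]
w 19.3715979883161 [ 0.10480602  0.59394344 -2.65774838] 4.9083
```

View pics/s1z.png

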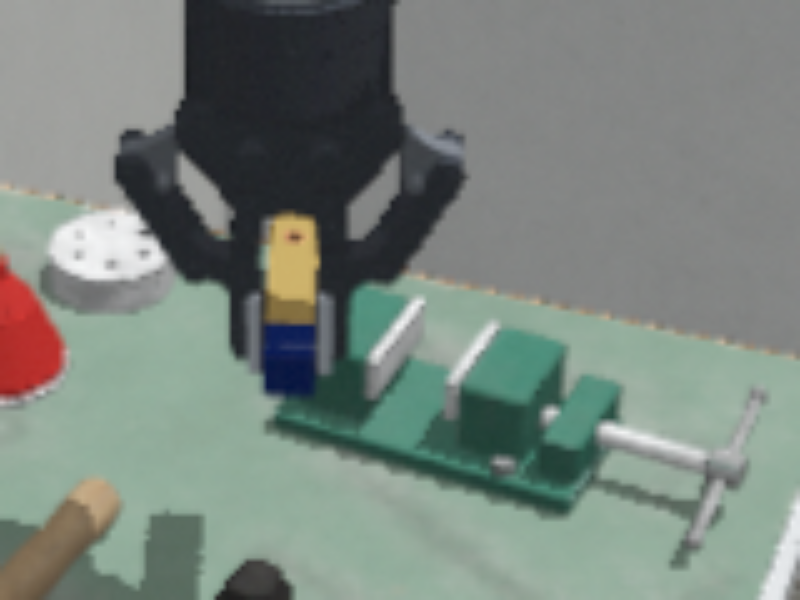

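View pics/t1.png

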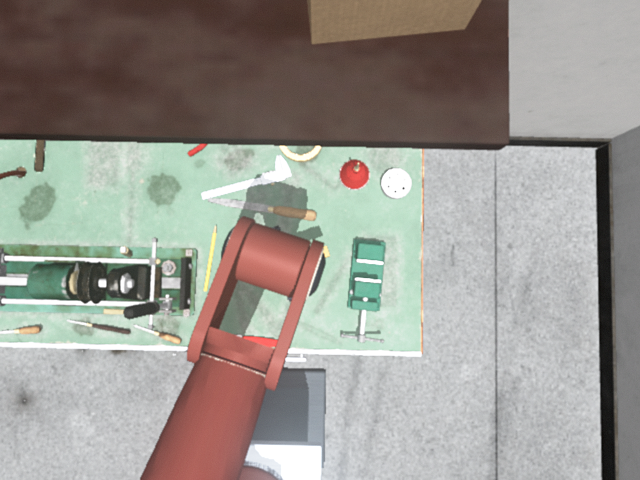

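The bar is held level at 19.4 mm, with its blue end towards the side camera (crop at about (290,360)). Next is the tilted approach to the side face of the vice.

Run:
```python
from plan import *
p,R=press(45,45,30,-60); bot.move_to(p+[0,0,40],R)
p,R=press(45,45,30,-15); bot.servo_line(p,R,speed=120)
f0=np.array(bot.get_ft_force()); print('f0',f0.round(1), bot.get_t())
over=-15
while over<8:
    over+=1
    bot.servo_line(press(45,45,30,over)[0],speed=30)
    f=RV.T@(np.array(bot.get_ft_force())-f0)
    if f[1]>3: break
    
print('contact over',over,f.round(1),bot.get_t(),toV(bot.get_tool_pos()).round(1))
snap('side','s2.png');
cv2.imwrite('pics/s2z.png',cv2.resize(cv2.imread('pics/s2.png')[160:280,270:430],None,fx=5,fy=5))
```

```text
f0 [ 0.3  0.3 -3. ] 6.3333
contact over 3 [-0.4  4.1  1.8] 10.8333 [70.9 96.  74.2]
```

View pics/s2z.png

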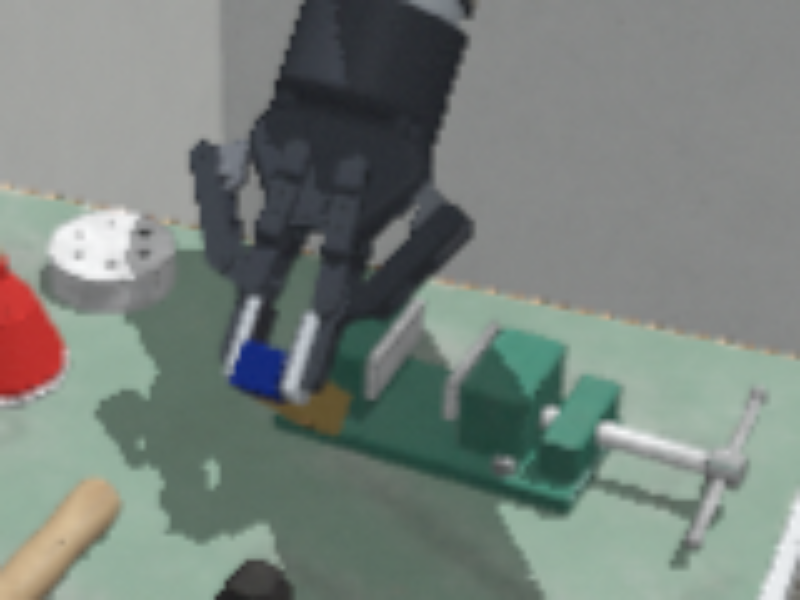

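Contact came at 3 mm past nominal with 4 N. Now the swing.

Run:
```python
from plan import *
f0=np.array([0.3,0.3,-3.0]); log=[]
for th in range(48,91,3):
    zc=30+6*(th-45)/45
    bot.servo_line(press(th,45,zc,3)[0],speed=60)
    f=RV.T@(np.array(bot.get_ft_force())-f0); log.append((th,*f.round(1)))
    if np.linalg.norm(f)>45: print('STOP');break
for l in log: print([float(v) for v in l])
print(bot.get_t(),toV(bot.get_tool_pos()).round(1),bot.get_gripper_width())
snap('side','s3.png');
cv2.imwrite('pics/s3z.png',cv2.resize(cv2.imread('pics/s3.png')[160:280,270:430],None,fx=5,fy=5))
```

```text
[48.0, -2.3, 3.9, 1.4]
[51.0, -2.2, 3.1, -0.0]
[54.0, -1.2, 1.8, 0.5]
[57.0, -2.3, 2.3, 0.3]
[60.0, -0.2, 0.6, 0.2]
[63.0, -0.9, 1.8, -0.6]
[66.0, -0.6, 3.6, 0.5]
[69.0, -1.9, 1.8, -0.3]
[72.0, -1.9, 2.1, -0.9]
[75.0, -1.5, 2.1, -1.0]
[78.0, -0.8, 2.8, -1.3]
[81.0, -1.5, 2.6, -1.3]
[84.0, -0.3, 2.8, -0.8]
[87.0, -0.4, 2.4, -0.9]
[90.0, -1.4, 2.4, -0.9]
14.6333 [ 71.   41.5 110.4] 18.728166526449694
```

View pics/s3z.png

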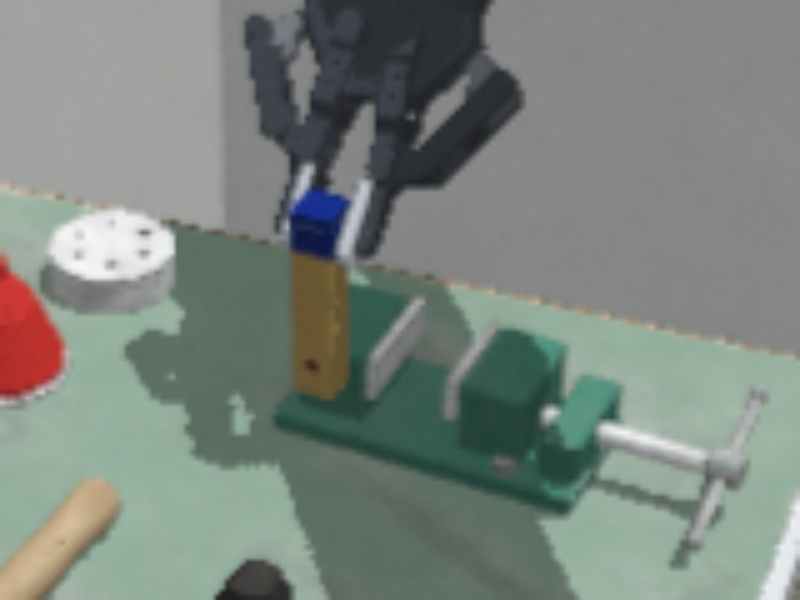

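Run:
```python
from plan import *
f0=np.array([0.3,0.3,-3.0]); log=[]
for al in range(40,-1,-5):
    bot.servo_line(*press(90,al,36,3),speed=40)
    f=RV.T@(np.array(bot.get_ft_force())-f0); log.append((al,*f.round(1)))
    if np.linalg.norm(f)>45: print('STOP');break
for l in log: print([float(v) for v in l])
print(bot.get_t(),toV(bot.get_tool_pos()).round(1),bot.get_gripper_width())
for n,w in(('top',(300,180,160,120)),('side',(270,160,160,120))):
    snap(n,n+'4.png'); x,y,a,c=w; cv2.imwrite(f'pics/{n}4z.png',cv2.resize(cv2.imread(f'pics/{n}4.png')[y:y+c,x:x+a],None,fx=5,fy=5,interpolation=cv2.INTER_CUBIC))
```

```text
[40.0, 0.8, 1.3, 0.3]
[35.0, 0.6, 0.4, 0.8]
[30.0, -1.4, -0.9, 0.1]
[25.0, 0.3, 0.3, -0.5]
[20.0, -0.0, -0.4, 0.8]
[15.0, 0.1, -1.1, -0.0]
[10.0, -0.2, 0.8, 0.0]
[5.0, 0.0, -1.3, 0.1]
[0.0, -0.5, -1.0, 1.2]
16.9333 [ 70.8  36.  107.7] 19.35085207537484
```

View pics/side4z.png

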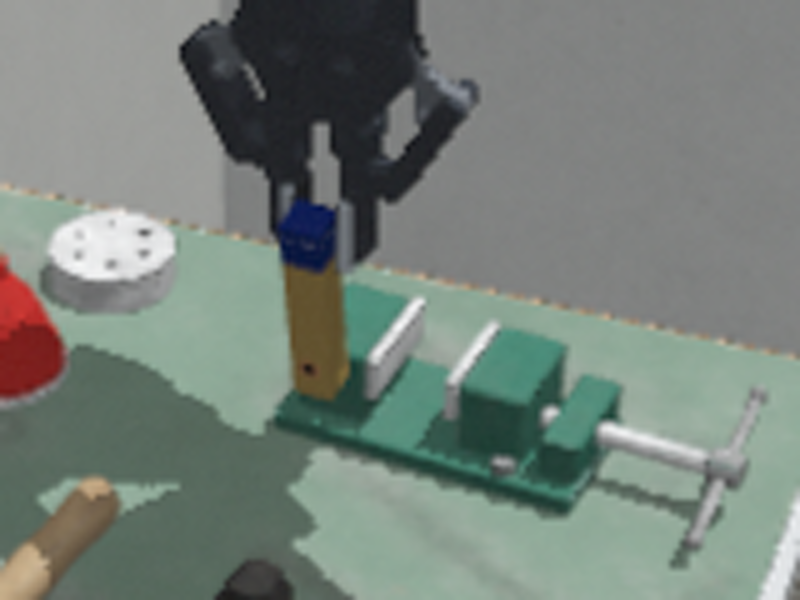

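```bash
cat > ovb.py <<'E'
from plan import *
import sys
def ov(name,fn,out,win,foot,lean=0,f=5):
    s=dict(np.load(f'pics/{fn}.png.npz')); im=cv2.imread(f'pics/{fn}.png'); x,y,a,c=win
    im=cv2.resize(im[y:y+c,x:x+a],None,fx=f,fy=f,interpolation=cv2.INTER_CUBIC)
    L=np.radians(lean); ax=np.array([0,np.sin(L),np.cos(L)]); ay=np.array([0,np.cos(L),-np.sin(L)])
    for h in(0,78,100):
        q=[((proj(s,V(np.array(foot)+ax*h+ay*j*10+np.array([i*10,0,0])))-[x,y]+.5)*f-.5).astype(int) for i,j in((1,1),(1,-1),(-1,-1),(-1,1))]
        cv2.polylines(im,[np.array(q)],True,(0,0,255) if h!=78 else (0,255,255),1)
    cv2.imwrite(f'pics/{out}.png',im)
E
python3 - <<'E'
from ovb import *
# G at yv=36,z=107.7+8 ; foot 80 below
ov('side','side4','os4',(270,160,160,120),[71,36,36])
ov('side','side4','os4b',(270,160,160,120),[71,41,36],-6)
E
python3 -c "
import cv2,numpy as np
a=cv2.imread('pics/os4.png')[:500,100:480];b=cv2.imread('pics/os4b.png')[:500,100:480];cv2.imwrite('pics/osc.png',np.hstack([a,b]))"
```

```text
(no output)
```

View pics/osc.png

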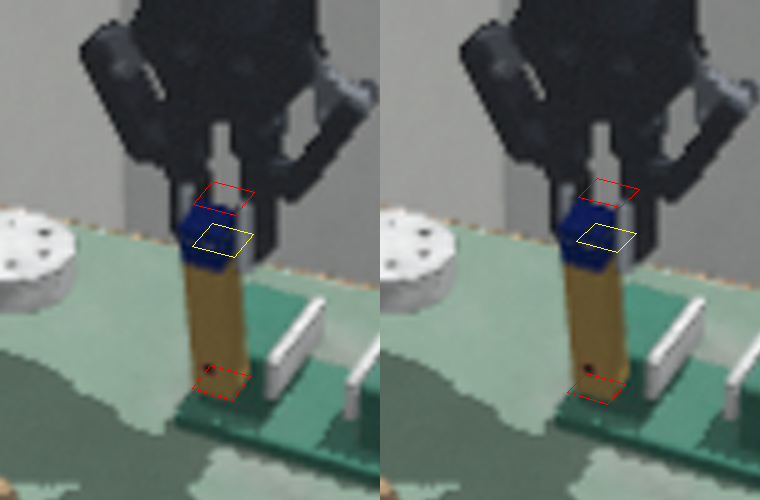

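View pics/top4z.png

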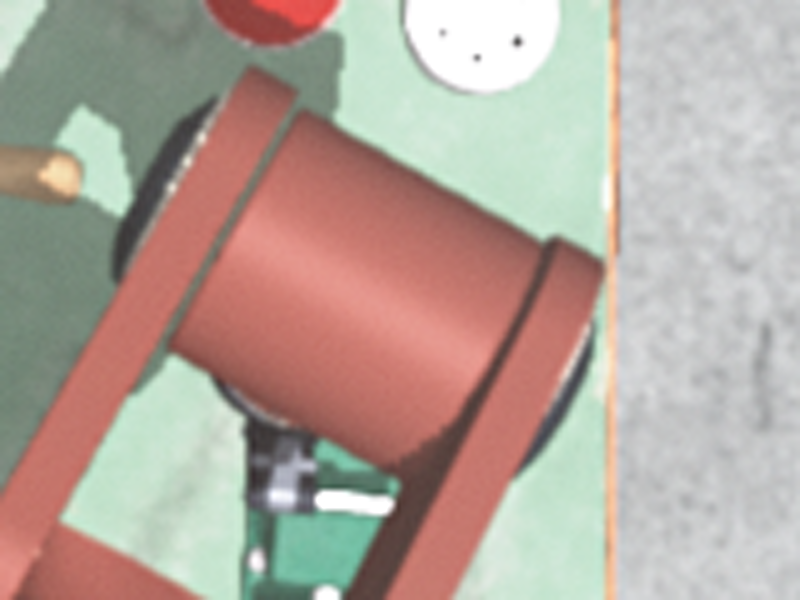

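Run:
```python
from ovb import *
ov('side','side4','os4',(270,160,160,120),[71,33,33],5)
ov('side','side4','os4b',(270,160,160,120),[71,36,32],5)
a=cv2.imread('pics/os4.png')[:500,100:480];b=cv2.imread('pics/os4b.png')[:500,100:480];cv2.imwrite('pics/osd.png',np.hstack([a,b]))
```

```text
(no output)
```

View pics/osd.png

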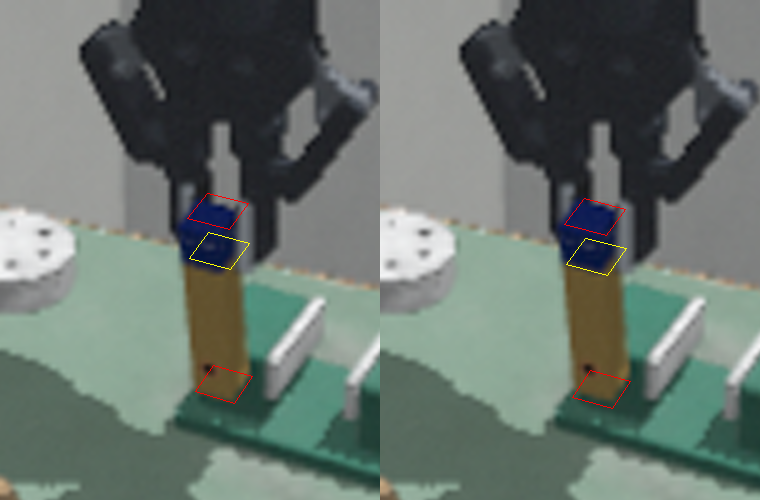

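Run:
```python
import cv2
a=cv2.imread('pics/side4.png')[195:245,315:365]; cv2.imwrite('pics/side4zz.png',cv2.resize(a,None,fx=12,fy=12,interpolation=cv2.INTER_CUBIC))
```

```text
(no output)
```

View pics/side4zz.png

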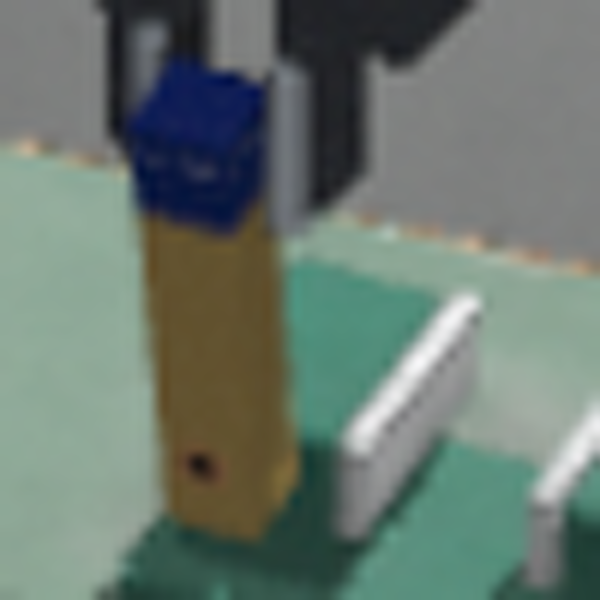

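```bash
cat > bfit.py <<'E'
from plan import *
from scipy.optimize import least_squares
def bfit(s,pts,x0=(71,36,33,0,0)):
    def m(p,P):
        R=Ro.from_euler('xy',[-p[3],p[4]],degrees=True).as_matrix() # p3: top lean to +y, p4: top lean to +x
        return proj(s,V(np.array(p[:3])+R@np.array(P,float)))
    f=lambda p:np.concatenate([m(p,P)-q for q,P in pts])
    r=least_squares(f,x0); J=r.jac; cov=np.linalg.pinv(J.T@J)*.5**2
    print(np.round(r.x,1),'sd',np.sqrt(np.diag(cov)).round(1),'res',np.abs(r.fun).max().round(2)); return r.x
E
python3 - <<'E'
from bfit import *
s=dict(np.load('pics/side4.png.npz')); q=lambda u,v:np.array([315+(u+.5)/12-.5,195+(v+.5)/12-.5])
pts=[(q(130,130),(10,10,100)),(q(268,90),(-10,-10,100)),(q(170,62),(10,-10,100)),(q(143,210),(10,10,78)),(q(228,236),(-10,10,78)),(q(170,515),(10,10,0)),(q(258,540),(-10,10,0)),(q(297,490),(-10,-10,0))]
bfit(s,pts)
E
```

```text
[101.  -30.4 -19.    4.    3.1] sd [ 9.  19.8 16.4  1.8  1.1] res 0.6
```

```bash
cat >> bfit.py <<'E'
def bfit3(s,pts,x=71,x0=(36,33,0)):
    def m(p,P):
        R=Ro.from_euler('x',-p[2],degrees=True).as_matrix()
        return proj(s,V(np.array([x,p[0],p[1]])+R@np.array(P,float)))
    f=lambda p:np.concatenate([m(p,P)-q for q,P in pts])
    r=least_squares(f,x0); J=r.jac; cov=np.linalg.pinv(J.T@J)*.5**2
    print(x,np.round(r.x,1),'sd',np.sqrt(np.diag(cov)).round(1),'res',r.fun.round(1)); return r.x
E
python3 - <<'E'
from bfit import *
s=dict(np.load('pics/side4.png.npz')); q=lambda u,v:np.array([315+(u+.5)/12-.5,195+(v+.5)/12-.5])
pts=[(q(130,130),(10,10,100)),(q(268,90),(-10,-10,100)),(q(170,62),(10,-10,100)),(q(143,210),(10,10,78)),(q(228,236),(-10,10,78)),(q(170,515),(10,10,0)),(q(258,540),(-10,10,0)),(q(297,490),(-10,-10,0))]
for x in(69,71,73): bfit3(s,pts,x)
# tool relative check
print(toV(bot.get_tool_pos()),bot.get_ft_force(),(RV.T@np.array(bot.get_moment())))
E
```

```text
69 [40.1 39.4  9.3] sd [1.1 0.8 0.7] res [-0.4 -0.3  0.5 -0.6  0.3 -0.4 -0.7  0.6  0.6  0.7 -0.6  0.4  0.1  0.6
  0.4 -1. ]
71 [36.  36.1  9.1] sd [1.1 0.8 0.7] res [-0.3 -0.3  0.5 -0.5  0.3 -0.4 -0.7  0.6  0.6  0.7 -0.6  0.4 -0.   0.6
  0.4 -1. ]
73 [31.9 32.8  8.9] sd [1.1 0.8 0.7] res [-0.2 -0.3  0.5 -0.5  0.3 -0.3 -0.6  0.6  0.6  0.7 -0.6  0.3 -0.1  0.5
  0.3 -1. ]
[ 71.00913469  35.23590443 107.97514375] [ 0.75682797 -0.80536533 -1.77446893] [-0.03499107  0.02264922  0.03457205]
```

The bar swung up but still leans about 9°, with its top outward (+y) and its foot against the side face. I'll press a bit more.

Run:
```python
from plan import *
f0=np.array([0.3,0.3,-3.0]); log=[]
p0=np.array(bot.get_tool_pos()); R=Rpress(0)
for d in range(1,10):
    bot.servo_line(p0+RV@[0,-d,0],R,speed=30)
    f=RV.T@(np.array(bot.get_ft_force())-f0); m=RV.T@np.array(bot.get_moment()); log.append((d,*f.round(1),*m.round(2)))
    if np.linalg.norm(f)>30: print('STOP');break
for l in log: print([float(v) for v in l])
print(bot.get_t(),toV(bot.get_tool_pos()).round(1),bot.get_gripper_width())
snap('side','side5.png')
a=cv2.imread('pics/side5.png')[195:245,315:365]; cv2.imwrite('pics/side5zz.png',cv2.resize(a,None,fx=12,fy=12,interpolation=cv2.INTER_CUBIC))
```

```text
[1.0, -0.4, 1.9, 0.4, 0.53, 0.09, -0.01]
[2.0, -0.4, 4.2, 2.8, 1.03, 0.08, 0.0]
[3.0, -0.8, 3.7, 2.7, 1.22, 0.07, -0.05]
[4.0, -0.4, 4.7, 3.0, 1.22, 0.1, 0.02]
[5.0, -0.7, 4.7, 2.6, 1.18, 0.1, -0.04]
[6.0, -0.6, 4.5, 3.6, 1.2, 0.1, 0.02]
[7.0, -0.1, 4.1, 4.0, 1.12, 0.09, -0.01]
[8.0, -1.2, 5.9, 3.4, 1.15, 0.08, -0.0]
[9.0, -1.4, 4.5, 2.9, 1.16, -0.02, 0.03]
19.2833 [ 71.1  26.2 108.1] 19.2491757965194
```

View pics/side5zz.png

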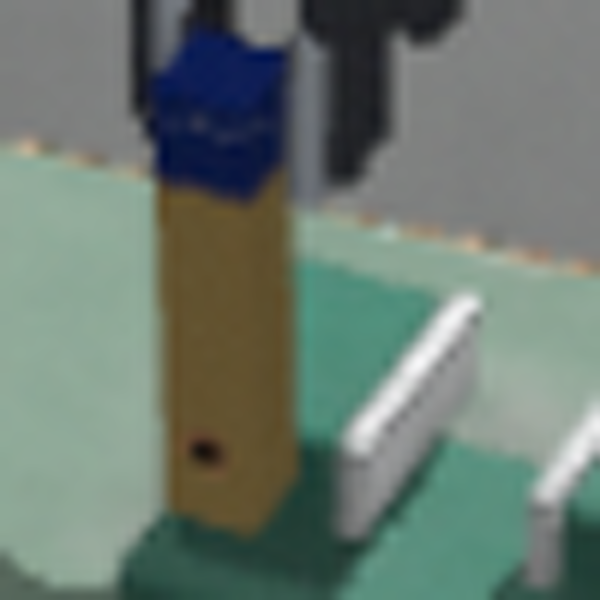

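Run:
```python
from bfit import *
s=dict(np.load('pics/side5.png.npz')); q=lambda u,v:np.array([315+(u+.5)/12-.5,195+(v+.5)/12-.5])
pts=[(q(152,100),(10,10,100)),(q(287,55),(-10,-10,100)),(q(200,30),(10,-10,100)),(q(158,182),(10,10,78)),(q(243,203),(-10,10,78)),(q(170,510),(10,10,0)),(q(250,535),(-10,10,0)),(q(300,485),(-10,-10,0))]
for x in(69,71,73): bfit3(s,pts,x)
```

```text
69 [40.2 40.3  4.1] sd [1.1 0.8 0.7] res [-0.4 -1.   0.7 -0.1 -0.4 -0.2 -0.6  0.4  0.7  0.8 -0.6  0.3  0.7  0.5
  0.2 -0.6]
71 [36.1 37.   3.8] sd [1.2 0.8 0.7] res [-0.3 -0.9  0.7 -0.1 -0.4 -0.1 -0.6  0.4  0.7  0.8 -0.6  0.2  0.6  0.4
  0.1 -0.6]
73 [32.  33.7  3.6] sd [1.2 0.8 0.7] res [-0.3 -0.9  0.7 -0.  -0.4 -0.1 -0.5  0.4  0.7  0.8 -0.7  0.2  0.6  0.3
  0.  -0.6]
```

Run:
```python
from plan import *
f0=np.array([0.3,0.3,-3.0]); log=[]
p0=np.array(bot.get_tool_pos()); R=Rpress(0)
for d in range(1,7):
    bot.servo_line(p0+RV@[0,-d,0],R,speed=30)
    f=RV.T@(np.array(bot.get_ft_force())-f0); m=RV.T@np.array(bot.get_moment()); log.append((d,*f.round(1),*m.round(2)))
    if np.linalg.norm(f)>30: print('STOP');break
for l in log: print([float(v) for v in l])
print(bot.get_t(),toV(bot.get_tool_pos()).round(1),bot.get_gripper_width())
snap('side','side6.png');snap('top','top6.png')
a=cv2.imread('pics/side6.png')[195:245,315:365]; cv2.imwrite('pics/side6zz.png',cv2.resize(a,None,fx=12,fy=12,interpolation=cv2.INTER_CUBIC))
```

```text
[1.0, -0.2, 4.6, 3.7, 1.18, 0.02, 0.01]
[2.0, 0.2, 5.0, 3.0, 1.13, -0.0, -0.01]
[3.0, 0.2, 4.4, 1.9, 0.98, -0.08, 0.03]
[4.0, -0.1, 4.2, 3.2, 1.09, -0.03, -0.05]
[5.0, -0.4, 4.5, 2.1, 1.07, -0.02, -0.05]
[6.0, 0.2, 5.0, 2.4, 1.1, -0.08, -0.01]
20.8333 [ 71.1  20.4 107.9] 19.48973256157775
```

View pics/side6zz.png

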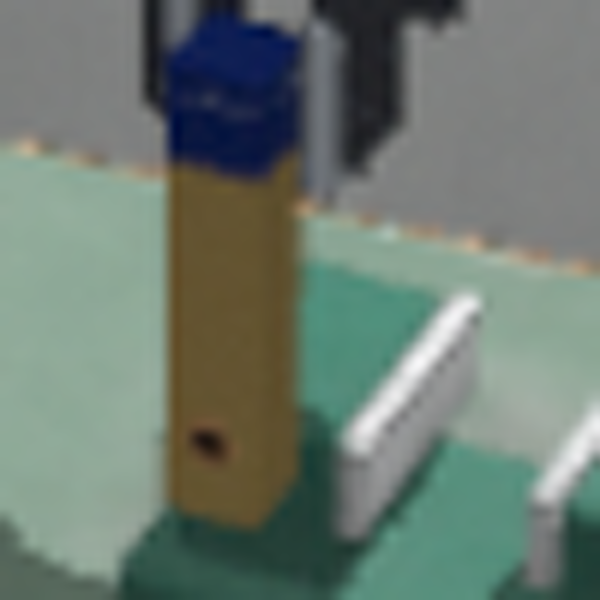

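Run:
```python
from bfit import *
s=dict(np.load('pics/side6.png.npz')); q=lambda u,v:np.array([315+(u+.5)/12-.5,195+(v+.5)/12-.5])
pts=[(q(167,78),(10,10,100)),(q(300,35),(-10,-10,100)),(q(212,10),(10,-10,100)),(q(170,160),(10,10,78)),(q(257,180),(-10,10,78)),(q(172,508),(10,10,0)),(q(257,530),(-10,10,0)),(q(299,480),(-10,-10,0))]
for x in(69,71,73): bfit3(s,pts,x)
# fixed jaw pad vertical edge check on same crop: predicted left pad edge
for P in [(49,29,51),(49,29,30),(53,29,51),(49,-27,51)]: 
    print(P,((proj(s,V(P))-[315,195]+.5)*12-.5).round())
# TCP / finger prediction
for P in [(71,20.4,108),(71,31.4,108),(71,9.4,108)]: print(P,((proj(s,V(P))-[315,195]+.5)*12-.5).round())
```

```text
69 [39.5 40.9  0.8] sd [1.2 0.8 0.7] res [-0.4 -1.1  0.8 -0.  -0.2 -0.1 -0.6  0.5  0.5  1.  -0.7 -0.1  0.2  0.3
  0.4 -0.4]
71 [35.4 37.7  0.6] sd [1.2 0.8 0.7] res [-0.3 -1.1  0.8  0.  -0.2 -0.  -0.6  0.5  0.5  1.  -0.7 -0.2  0.2  0.2
  0.3 -0.4]
73 [31.3 34.4  0.3] sd [1.2 0.8 0.8] res [-0.3 -1.1  0.8  0.1 -0.1  0.1 -0.5  0.5  0.5  1.  -0.7 -0.3  0.1  0.2
  0.2 -0.4]
(49, 29, 51) [354. 445.]
(49, 29, 30) [352. 534.]
(53, 29, 51) [335. 440.]
(49, -27, 51) [471. 293.]
(71, 20.4, 108) [271. 143.]
(71, 31.4, 108) [247. 173.]
(71, 9.4, 108) [296. 114.]
```

View pics/top6.png

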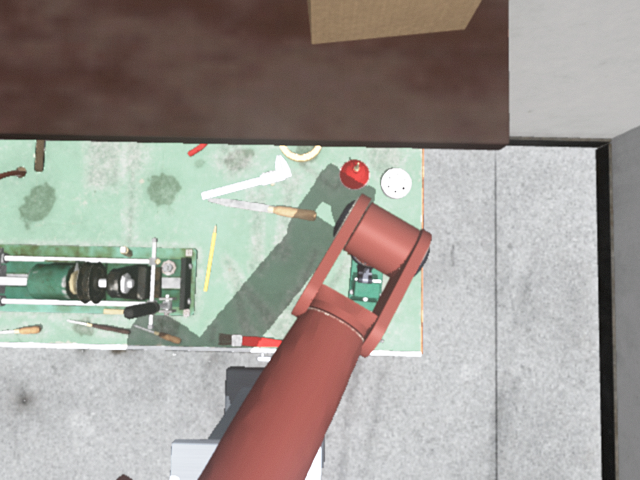

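The bar is now vertical (lean 0.6±0.7°), but it sits off-centre in the pads: its +y part sticks out and the overlap is about 3–5 mm. I'll carry it slowly and check before lowering.

Run:
```python
from plan import *
R=Rpress(0); p=toV(bot.get_tool_pos())
bot.servo_line(V(p+[0,6,0]),R,speed=30)
print(bot.get_ft_force())
bot.servo_line(V(p+[0,6,42]),R,speed=60)
print(bot.get_ft_force(),bot.get_gripper_width())
bot.servo_line(V([36,-15.5,p[2]+42]),R,speed=60)
print(bot.get_t(),toV(bot.get_tool_pos()).round(1),bot.get_ft_force(),bot.get_gripper_width())
s=snap('side','side7.png');snap('top','top7.png')
a=cv2.imread('pics/side7.png')[180:255,315:415]; cv2.imwrite('pics/side7zz.png',cv2.resize(a,None,fx=8,fy=8,interpolation=cv2.INTER_CUBIC))
a=cv2.imread('pics/top7.png')[225:325,330:410]; cv2.imwrite('pics/top7zz.png',cv2.resize(a,None,fx=6,fy=6,interpolation=cv2.INTER_CUBIC))
```

```text
[ 0.12575565  1.08102234 -3.40651134]
[-0.55873913 -0.42777092 -2.89329364] 18.96364836514886
23.1917 [ 36.1 -15.3 149.9] [ 0.71101398  0.84458377 -2.7455511 ] 19.357195447598347
```

View pics/side7zz.png

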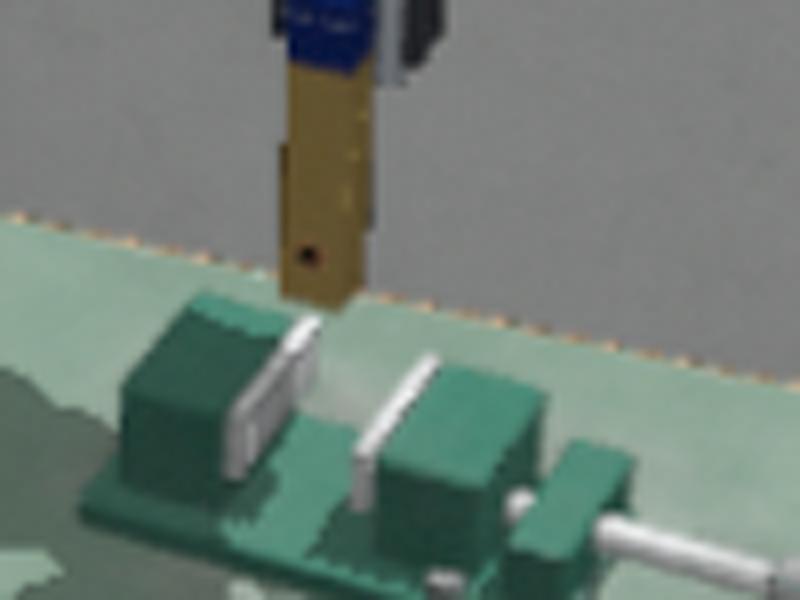

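View pics/top7zz.png

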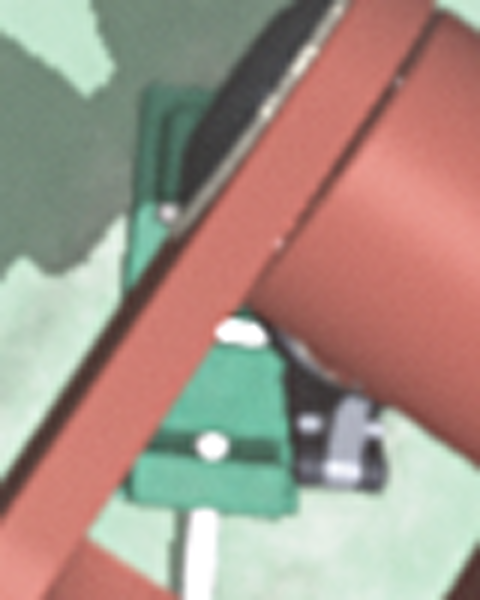

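```bash
python3 - <<'E'
from bfit import *
s=dict(np.load('pics/side7.png.npz')); q=lambda u,v:np.array([315+(u+.5)/8-.5,180+(v+.5)/8-.5])
pts=[(q(289,62),(10,10,78)),(q(355,76),(-10,10,78)),(q(281,296),(10,10,0)),(q(340,310),(-10,10,0)),(q(365,290),(-10,-10,0)),(q(374,52),(-10,-10,78))]
for x in(34,36,38): bfit3(s,pts,x,(0,78,0))
E
python3 - <<'E'
import cv2
a=cv2.imread('pics/side7.png')[150:225,315:415]; cv2.imwrite('pics/side7y.png',cv2.resize(a,None,fx=8,fy=8,interpolation=cv2.INTER_CUBIC))
E
```

```text
34 [ 4.5 83.1 -0.4] sd [1.4 0.9 1. ] res [-0.5 -0.  -0.2  0.3 -0.7  0.7  0.2  1.1  0.5 -0.9  1.  -1. ]
36 [-0.3 79.6 -0.7] sd [1.4 0.9 1. ] res [-0.5 -0.  -0.2  0.3 -0.7  0.6  0.1  1.   0.4 -0.9  1.  -1. ]
38 [-5.1 76.1 -1. ] sd [1.4 0.9 1. ] res [-0.4  0.  -0.2  0.3 -0.7  0.6  0.1  1.   0.4 -0.9  1.  -0.9]
```

View pics/side7y.png

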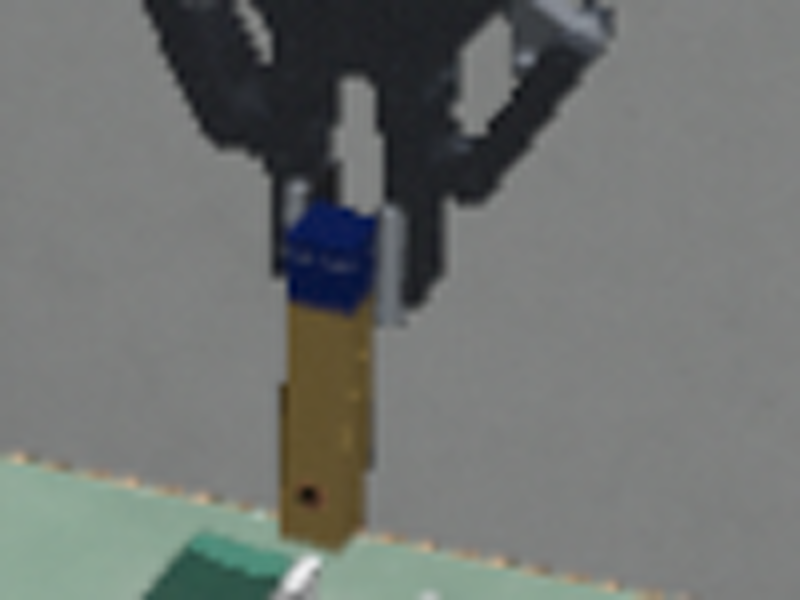

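Run:
```python
from plan import *
R=Rpress(0); f0=np.array([0.1,0.3,-2.9])
def F(): 
    return RV.T@(np.mean([bot.get_ft_force() for _ in range(3)],0)-f0)
x,y=36,-16
bot.servo_line(V([x,y,126]),R,speed=60)
z=126
while z>90:
    z-=3; bot.servo_line(V([x,y,z]),R,speed=50); f=F()
    if np.linalg.norm(f)>6: print('contact',z,f); break
print('z',z,f.round(1))
if z<=90:
    while x<43:
        x+=0.5; bot.servo_line(V([x,y,z]),R,speed=15); f=F()
        if f[0]<-2.5: print('x contact',x,f.round(1)); break
    x-=0.7; bot.servo_line(V([x,y,z]),R,speed=15); f0=f0+RV@F()
    while z>76:
        z-=0.5; bot.servo_line(V([x,y,z]),R,speed=15); f=F()
        if f[2]>3: print('z contact',z,f.round(1)); break
print(bot.get_t(),toV(bot.get_tool_pos()).round(1),bot.get_gripper_width(),F().round(1))
s=snap('side','side8.png')
a=cv2.imread('pics/side8.png')[180:255,315:415]; cv2.imwrite('pics/side8zz.png',cv2.resize(a,None,fx=8,fy=8,interpolation=cv2.INTER_CUBIC))
```

```text
z 90 [-0.1 -0.2 -0.1]
x contact 39.0 [-4.8 -0.6  3.7]
z contact 78.5 [-3.8  2.   4. ]
34.3417 [ 38.2 -16.1  78.9] 19.24297074779591 [-3.8  2.   4. ]
```

View pics/side8zz.png

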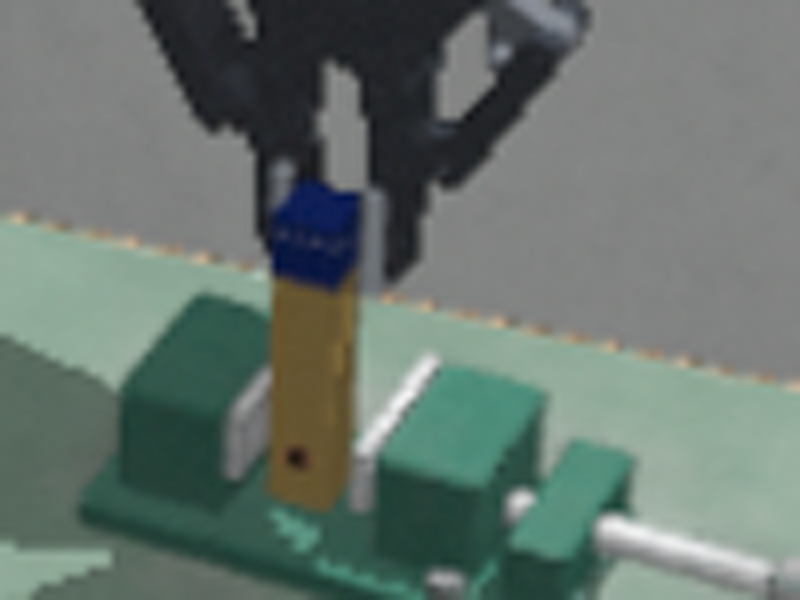

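Run:
```python
from bfit import *
s=dict(np.load('pics/side8.png.npz')); q=lambda u,v:np.array([315+(u+.5)/8-.5,180+(v+.5)/8-.5])
pts=[(q(272,273),(10,10,78)),(q(338,288),(-10,10,78)),(q(268,497),(10,10,0)),(q(330,511),(-10,10,0)),(q(352,488),(-10,-10,0)),(q(272,215),(10,10,100)),(q(300,180),(10,-10,100)),(q(362,195),(-10,-10,100))]
for x in(37,38,39): bfit3(s,pts,x,(0,12,0))
f0=np.array([0.1,0.3,-2.9])
R=Rpress(0); p=toV(bot.get_tool_pos())
for dz in (0,-0.5,-1.0): 
    bot.servo_line(V([38.0,p[1],78.5+dz]),R,speed=15)
    print(dz,toV(bot.get_tool_pos()).round(1),np.round(RV.T@(np.mean([bot.get_ft_force() for _ in range(4)],0)-f0),1))
```

```text
37 [ 1.3 10.4 -0. ] sd [1.3 0.9 0.8] res [-0.1  0.6 -0.1  0.9 -0.5  0.1 -0.4  0.6  0.2 -1.2  0.2 -0.4  0.2 -0.4
  0.7 -0.2]
38 [-1.1  8.5 -0.2] sd [1.3 0.9 0.8] res [-0.1  0.6 -0.2  0.9 -0.6  0.1 -0.4  0.6  0.1 -1.2  0.2 -0.4  0.2 -0.4
  0.7 -0.2]
39 [-3.4  6.7 -0.3] sd [1.3 0.9 0.8] res [-0.1  0.6 -0.2  0.8 -0.6  0.1 -0.5  0.6  0.1 -1.2  0.2 -0.4  0.3 -0.4
  0.7 -0.2]
0 [ 38.2 -16.   78.9] [-5.7  0.2  4.6]
-0.5 [ 38.2 -16.1  78.8] [-5.9  0.5  7.5]
-1.0 [ 38.3 -16.2  78.8] [-7.6  1.1  9. ]
```

Run:
```python
from plan import *
f0=np.array([0.1,0.3,-2.9])
R=Rpress(0); p=toV(bot.get_tool_pos())
for x,z in((37.6,78.5),(37.2,78.9)): 
    bot.servo_line(V([x,-16.1,z]),R,speed=15)
    print(toV(bot.get_tool_pos()).round(1),np.round(RV.T@(np.mean([bot.get_ft_force() for _ in range(4)],0)-f0),1))
bot.ungrasp(); bot.sleep(0.2)
print(bot.get_t(),bot.get_gripper_width(),bot.get_ft_force())
s=snap('side','side9.png')
a=cv2.imread('pics/side9.png')[180:255,315:415]; cv2.imwrite('pics/side9zz.png',cv2.resize(a,None,fx=8,fy=8,interpolation=cv2.INTER_CUBIC))
```

```text
[ 38.1 -16.1  78.9] [-3.6  0.5  4.6]
[ 37.9 -16.1  78.9] [-0.4 -0.1  1.1]
36.5 85.27483639402897 [-0.60681098 -0.25808787  0.62268649]
```

View pics/side9zz.png

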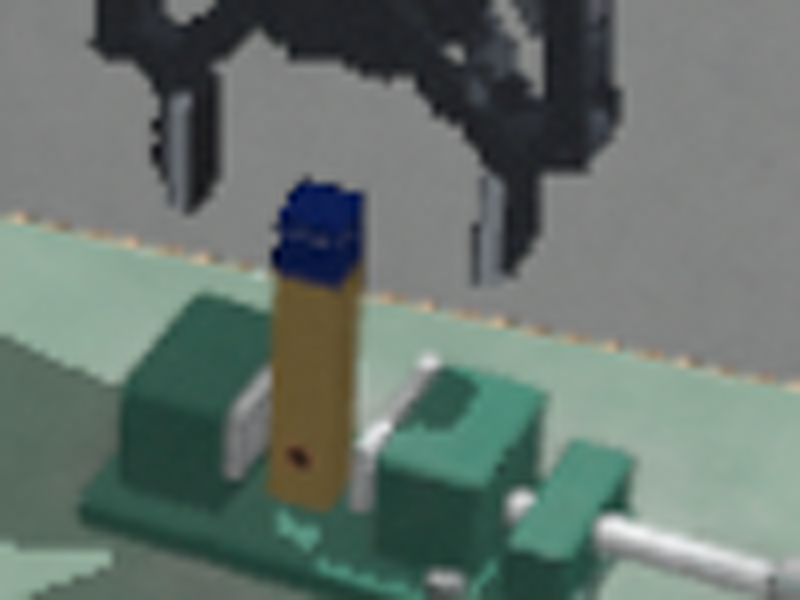

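The bar stands free between the jaws. I'll retreat upward, close the fingers and push the jaw.

Run:
```python
from plan import *
R=Rpress(0); p=toV(bot.get_tool_pos())
bot.servo_line(V([p[0],p[1],215]),R,speed=150)
bot.grasp(40)
R2=RV@Ro.from_euler('y',-12,degrees=True).as_matrix()@np.diag([1,-1,-1.])
bot.move_to(V([-56,1,150]),R2)
bot.servo_line(V([-56,1,42]),R2,speed=120)
print(bot.get_gripper_width())
f0=np.mean([bot.get_ft_force() for _ in range(4)],0); log=[]
x=-56; 
bot.servo_line(V([-44,1,42]),R2,speed=60); x=-44
while x<-12:
    x+=1; bot.servo_line(V([x,1,42]),R2,speed=30)
    f=RV.T@(np.array(bot.get_ft_force())-f0); log.append((x,*f.round(1)))
    if f[0]<-18: break
for l in log: print([float(v) for v in l])
print(bot.get_t(),toV(bot.get_tool_pos()).round(1))
s=snap('side','side10.png')
a=cv2.imread('pics/side10.png')[180:255,315:415]; cv2.imwrite('pics/side10zz.png',cv2.resize(a,None,fx=8,fy=8,interpolation=cv2.INTER_CUBIC))
```

```text
-0.15105895625227603
[-43.0, 0.6, -1.1, -0.4]
[-42.0, -0.3, -1.3, -1.2]
[-41.0, -0.3, -0.1, 0.1]
[-40.0, -0.4, -1.4, -0.1]
[-39.0, -0.1, -0.9, -0.1]
[-38.0, 0.4, 0.3, -1.5]
[-37.0, -0.0, -1.5, -0.1]
[-36.0, 0.5, -0.9, -0.8]
[-35.0, 0.2, -0.7, 0.6]
[-34.0, -2.9, -0.6, 1.2]
[-33.0, -4.4, -1.0, 2.7]
[-32.0, -5.7, -0.1, 3.3]
[-31.0, -5.8, -1.3, 2.5]
[-30.0, -5.8, -1.1, 3.5]
[-29.0, -5.0, -1.0, 3.4]
[-28.0, -5.4, -0.2, 2.6]
[-27.0, -5.0, -1.4, 2.8]
[-26.0, -5.6, -0.9, 2.8]
[-25.0, -5.0, -0.8, 2.0]
[-24.0, -4.8, -1.0, 3.1]
[-23.0, -5.0, -0.7, 2.1]
[-22.0, -4.7, -1.2, 3.4]
[-21.0, -5.8, -1.1, 3.4]
[-20.0, -8.5, -1.1, 4.2]
[-19.0, -12.4, -1.4, 8.5]
[-18.0, -18.3, -1.2, 13.2]
47.5333 [-20.8   1.   41.7]
```

View pics/side10zz.png

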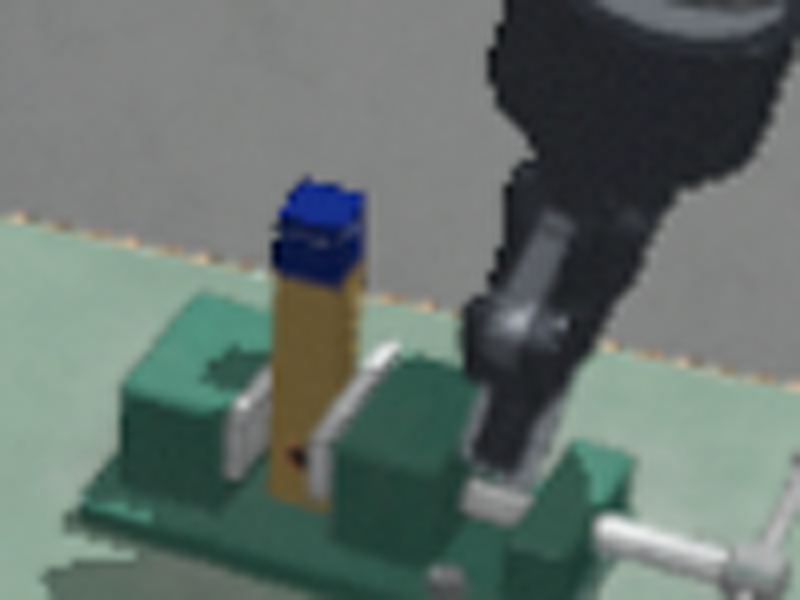

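The force rose sharply after about 14 mm of travel, so the bar is nipped. A bit more push to seat it, then retreat and look.

Run:
```python
from plan import *
R2=RV@Ro.from_euler('y',-12,degrees=True).as_matrix()@np.diag([1,-1,-1.])
for x in(-17,-16):
    bot.servo_line(V([x,1,42]),R2,speed=30); print(np.round(RV.T@np.array(bot.get_ft_force()),1),toV(bot.get_tool_pos()).round(1))
bot.servo_line(V([-50,1,42]),R2,speed=50)
bot.servo_line(V([-60,1,160]),R2,speed=150)
q=np.array(bot.get_q()); q[0]-=45; q[1]-=8; bot.goto_joints(q)
print(bot.get_t())
for n,w in(('top',(325,225,100,75)),('side',(315,180,100,75))):
    snap(n,n+'11.png'); x,y,a,c=w; cv2.imwrite(f'pics/{n}11z.png',cv2.resize(cv2.imread(f'pics/{n}11.png')[y:y+c,x:x+a],None,fx=8,fy=8,interpolation=cv2.INTER_CUBIC))
```

```text
[-22.3   0.3  17.5] [-20.7   1.   41.6]
[-28.5   0.9  22.4] [-20.6   1.   41.7]
51.2917
```

View pics/side11z.png

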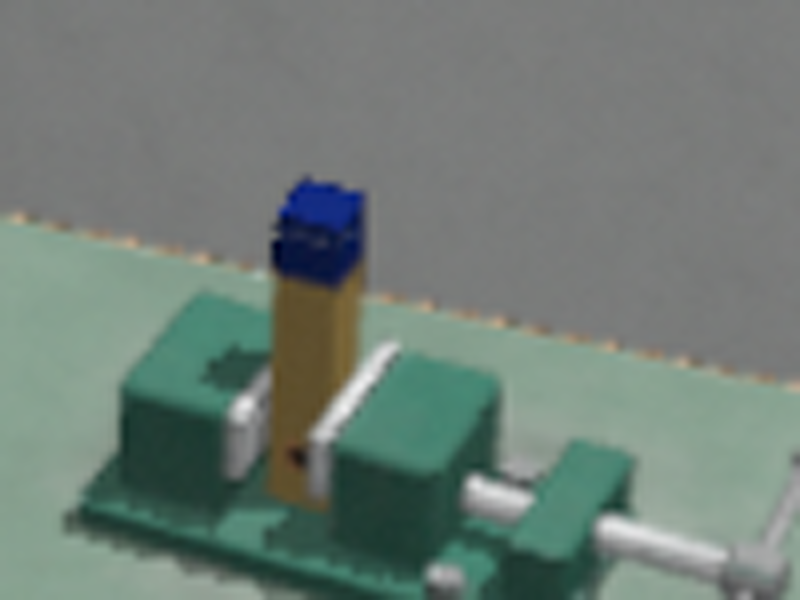

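View pics/top11z.png

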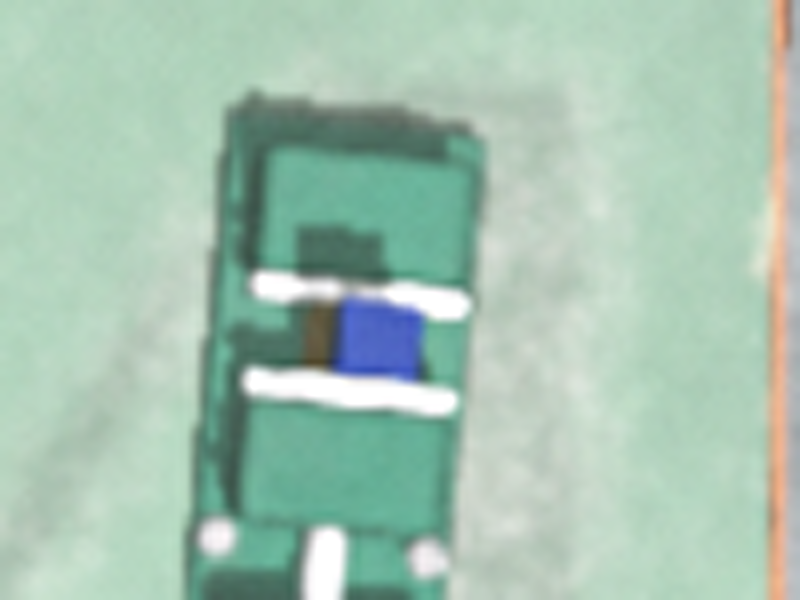

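View pics/top11.png

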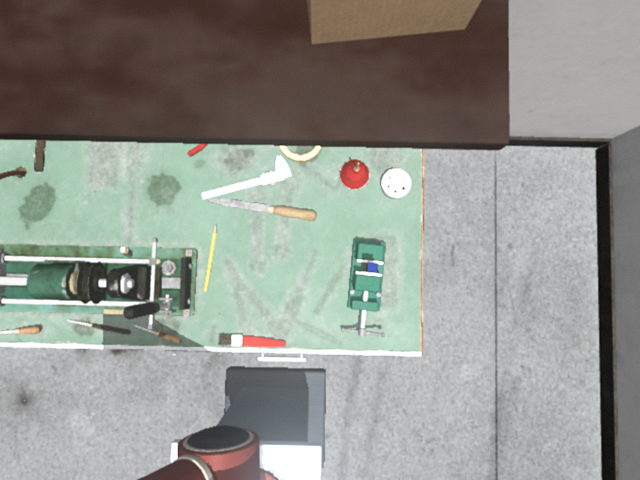

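Run:
```python
from ovb import *
s=dict(np.load('pics/top11.png.npz')); q=lambda u,v:np.array([325+(u+.5)/8-.5,225+(v+.5)/8-.5])
top=[toV(ray(s,*q(*c),112)) for c in((342,297),(425,303),(418,380),(336,373))]
print(np.round(top,1).tolist(),np.mean(top,0).round(1))
# left-bottom edge of foot / brass strip left edge: compare with predicted y+10 at z 12..51
print('left brass edge at z=12..', [toV(ray(s,*q(304,337),z)).round(1).tolist() for z in(12,30,51)])
yb=np.mean(top,0)[1]
ov('top','top11','ot11',(325,225,100,75),[39,yb,12],0,8)
ov('side','side11','osx11',(315,180,100,75),[39,yb,12],0,8)
print(bot.get_t(),bot.get_ft_force())
a=cv2.imread('pics/ot11.png')[200:500,200:600];b=cv2.imread('pics/osx11.png')[130:560,150:550]; cv2.imwrite('pics/oo.png',np.hstack([cv2.copyMakeBorder(a,0,130,0,0,0),b]))
```

```text
[[47.6, 11.4, 112.0], [48.1, -8.9, 112.0], [29.2, -8.9, 112.0], [29.0, 11.2, 112.0]] [ 38.5   1.2 112. ]
left brass edge at z=12.. [[39.3, 11.1, 12.0], [38.9, 12.6, 30.0], [38.4, 14.5, 51.0]]
51.3917 [-0.0106355   0.12400778  0.19694016]
```

View pics/oo.png

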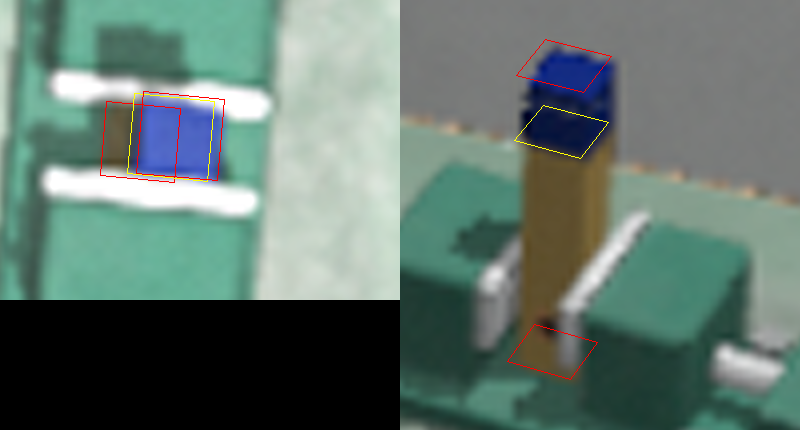

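Seen from the top, the blue face centre is at vice (38.5, 1.2) and the foot centre at y≈1.1, so the bar is upright and central. The side overlay is offset by a constant 2 mm or so, which is within calibration. The bystanders have not moved.

```bash
python3 -c "
from plant import bot
print(bot.sign_off(),bot.get_t())"
```

```text
the job is handed in; nothing more can be done
the job is handed in; nothing more can be done
```

The bar stands upright between the vice jaws with its blue end up and is nipped. I handed the job in at about 51 s of the 70 s; no verdict was reported.

**What I did:** I picked the bar up behind its blue end with a 30 N grip. I tilted the tool and pressed the plain end against the fixed jaw's left side, at no more than 6 N sideways, until the bar had swung upright. I stood it on the bed against the fixed pad and let go, then pushed the sliding jaw about 14 mm with closed fingers. The last push reached about 28 N along the vice, with about 22 N upward as well, and I then moved the arm clear.

**Last checks:**
- **Position:** From the top view, the blue face centre is at (38.5, 1.2) mm in the vice frame and the foot centre at y ≈ 1.1 mm. That means no measurable sideways lean, and the bar is central in the jaws.
- **Nip:** Both pads appear to lie against the bar. The jaw position was not read directly. From the push travel I estimate it at about 0.0048, against the 0.0047 expected.
- **Other tools:** The bystanders look unmoved in the top view.

**What disagreed:**
- **Swing:** The first swing left a lean of about 9°, so I pressed further. That brought it to about 0.6° but left the bar well off-centre in the pads, and I carried it slowly from there.
- **Side camera:** The side-view overlay disagrees with the top view by about 2 mm, which is within the stated calibration.

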